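# Pop the drying unit's cover with a blade and tighten its cap to the first click

### The arm

A 6-joint arm with a two-finger parallel gripper is mounted at the origin on the work surface. World frame = base frame: x ahead of the robot, y to its left, z up, the work surface at z = 0. Lengths are in m, angles in degrees, forces in N, time in s.
With the tool pointing down it reaches from about 0.3 to 0.75 m from the base axis. Payload 8.5 kg.
Tool frame: the origin (TCP) lies midway between the tips of the shut fingers; the grasp point (between the pads) lies 19 mm behind it; z points along the fingers, y is the direction in which the jaws open and shut (so a half turn about z gives the same grasp; the last joint's range is limited). The gripper opens to 85 mm and grips with 20 to 120 N. Pads are 22 mm wide; open, the fingers measure 114 mm over their backs; the gripper's body (76 mm by 85 mm) begins 54 mm behind the grasp point. The pads swing forward as they close: fully open they stand 13 mm farther back than shut.
Start: joints at [-88.482, 21.807, 74.336, -0, 83.858, -12.336], TCP at [0.132, -0.534, 0.231] pointing down, gripper open.
Joint ranges: [-178.18, 178.18], [-50.72, 133.34], [12.68, 142.11], [-81.47, 261.47], [9.98, 163.14], [-165.26, 165.26]. Speed limits (degrees/s): [136.94, 136.94, 180, 180, 180, 180].

### API

Orientations are given as a 3x3 rotation matrix whose columns are the frame's x, y, z axes.
In Python, from rig import status, eyes, env gives the robot as it stands. The module is installed in compiled form; this text tells all that it offers.
- The arm moves only by the tool play_rows, never from a script. Its argument "targets" is text: rows parted by semicolons, each of 5 numbers parted by spaces: the shift along the tool's x, y, z in m, then the turn about the tool's z in rad, then the closure, from 0 (fully open) to 1 (shut). A call has 1 to 5 rows; each row is the pose to reach, as a shift and turn from the pose commanded when the call began, along the tool's axes at that moment; what a row does not reach only later rows make up. A row lasts 1/10 s, in which the tool goes at most 50 mm and 8.59 degrees, less where a joint would pass 70% of its speed; a pose out of reach is approached as far as the arm can. A call with a gripper value outside its range is refused whole. The fingers move at their own pace and stop on an object; "force" is the grip in N (left out, the last holds). Time passes only in rows, so rows that repeat a pose let the fingers close. It gives the time, the measured TCP pose, the force and the opening at its end, in the units of the state.
- status.observe(): the state, without advancing time (a new reading comes with each control period).
- eyes.get_image(name): name is "scene" or "top" or "wrist"; returns a dict with "pixels" (400x640x3 uint8, red, green, blue), "range_z" (400x640 float32, m along the optical axis (not along the pixel's ray), 0 where there is no reading), "mtx" (3x3 intrinsics, pixels), "k1" (the pictures are not rectified: a ray, as slopes to the right and down, at radius r is drawn at 1 + k1 r^2 times it, then the intrinsics apply), "world_to_cam" (4x4, takes a point from world to camera coordinates); the wrist camera has in their place "T_tool_cam" (4x4, takes a point from camera to tool coordinates, whose origin is the TCP and whose axes are the flange's). Camera axes: x right, y up, looking along -z (the intrinsics and any distortion apply to the point x, -y, -z); pixel columns grow to the right and rows downward; lengths in m; the calibration is good to about 2 mm. A picture is of the moment at which its call begins: read the wrist's pose just before it.
- env.close_job(): hands the job in, once; it reports no verdict.
The state is a dict: "time_s": time; "q": joint angles; "qvel": joint speeds; "joint_efforts": joint torques, N m; "position": TCP position; "tool_rot": TCP orientation; "ft_force": force on the tool from outside, world axes, zero at the start; "wrist_torque": the same for the moment, N m; "grip_width": finger opening in m.
Only numpy, scipy, OpenCV 4.12 (cv2) and the standard library are available. Lean on these libraries where they do the work, as an engineer would, in place of code of your own. Each camera call takes 0.05 s, during which the arm holds its last target.

### The job

Use the orange-handled flat blade to lever up the yellow lip of the drying unit's cover until the cover springs open, and lay the blade back down flat on the black mat. Then turn the red cap under the cover clockwise until it clicks for the first time and stop there: it must not click twice. Leave the cover open, and leave the specimen and the other things on the bench where they are.

Things in the scene. Friction and masses are not known exactly. Their poses are not given: they have to be found in the camera images.
- unit: Drying unit fixed to the bench: grey box 190 (x) x 150 (y) x 55 mm high, origin at the centre of its underside, z up. Its -x side is the front with the pry slot and looks roughly to the robot's right; the hinge of the cover is on the +x side. The sage-grey cover is a hood open below; shut, its top is 109 mm above the bench. The cap's vertical axis runs through the unit's origin.
- slot (a point): Middle of the mouth of the pry slot: 112 mm in front of the unit's origin, 58 mm above the bench; axes as the unit's (x points into the slot). The slot is 10 mm high, 17 mm deep, 70 mm wide, open in front and at its ends, too low for fingers. Above it the yellow lip of the cover (4 mm thick, underside at 63 mm), below it a fixed black ledge (top at 53 mm).
- cover (a joint): Hinge of the cover, rad: 0 shut, 1.85 fully open (leaning back past upright, about 245 mm high). A ball latch holds it shut; lifting the lip by about 6 to 10 mm (0.03 to 0.05 rad) with 4 to 5 N at the lip frees it, and a spring then swings it fully open in about 1 s and keeps it there. Hinge axis: 95 mm behind the unit's origin, 55 mm above the bench.
- cover_lip (a point): Point on the underside of the yellow lip, in the middle of its front edge; moves with the cover. Axes as the unit's while shut.
- thread (a joint): Turn of the black collar (86 mm across, 8 mm high, yellow mark) under the red cap, rad, clockwise from above positive: 0 loosest, 0.9 screwed fully home (its yellow mark then points at the green mark on the box). It starts somewhere from 0 to 0.5 and needs about 0.28 N m.
- clutch (a joint): Turn of the red cap against its collar, rad, clockwise positive. 0 while the collar turns along. Once the collar is home and about 0.5 N m is reached, it slips: the torque falls, turns to a pull near 0.35 and the cap drops into the notch near 0.52: first click. Past 0.79 comes the second. The cap's white dot and the collar's yellow mark line up at 0 and are 30 degrees apart after one click.
- cap_grip (a point): On the axis of the red cap, 88 mm above the bench, 15 mm below the top of its grip bar; turns with the cap. The bar runs along this point's x axis: 60 mm long, 16 mm wide, its top 103 mm above the bench, standing on a round red flange 68 mm across whose top is 73 mm above the bench. Hidden under the cover until it is open.
- mat: Black foam mat, fixed: 340 (x) x 250 (y) x 6 mm, origin at the centre of its underside.
- pryblade: Loose flat-blade lever, 170 mm long, about 90 g, lying on the mat; x points to the blade's tip, z up. Orange handle from x = -75 to 25 mm, 18 mm wide, 26 mm high (underside z = 0); steel blade 20 mm wide, 2.5 mm thick, from x = 31 to 95 mm, centred 13 mm above the handle's underside. Origin on the underside of the handle.
- blade_grip (a point): Middle of the height of the handle, 25 mm behind its front end: a good place to grip. Axes as the blade's body.
- blade_tip (a point): Tip of the blade, middle of its thickness, 95 mm ahead of blade_grip.
- specimen: Bystander: tan resin cast of a sea creature with a segmented back, 130 x 62 x 29 mm, lying on the far part of the mat; origin under its centre.
- jar_amber: Bystander: amber jar, 60 mm across, 85 mm high, beyond the unit.
- jar_clear: Bystander: green-glass jar, 66 mm across, 75 mm high, beyond the unit.
- tin: Bystander: round aluminium tin, 76 mm across, 30 mm high, beyond the unit.
- brush: Bystander: brush lying near the robot, to its left.
- pliers: Bystander: red-handled pliers, 150 mm long, lying near the robot.
- tape: Bystander: blue ring of tape, 64 mm across, 18 mm high, lying flat to the left of the unit.
Mind the look-alikes: they are no part of the job. What is meant by the pryblade is not green, and is the smaller of those in its own colour.

How it is judged:
By the outcome, as a careful person would: the job done as asked, in the order asked, and still so for the second after the job is handed in, with the robot touching nothing.
It also fails if it takes over 58 s, if anything falls off the work surface, if the arm or the gripper's body presses on something with over 40 N, if the wrist force passes 120 N, or if a joint passes its speed limit or range.

## Working session

There is one attempt and no reset: what is moved stays moved. The work goes in short steps, Python scripts to look and compute and a tool call to move; the robot and the scene stay as the last step left them, time stands still between calls to the robot, and variables do not carry over. Pictures are saved under pics/ and viewed, and the job is handed in when it is done.

Besides the shell and the picture viewer there is one more tool, called in YAML: its name, and indented under it one key for each argument. play_rows: Moves the arm, as the interface text tells. Its arguments: {"type":"object","properties":{"targets":{"type":"string"},"force":{"type":"number"}},"required":["targets"]}

```bash
mkdir -p pics; ls
python3 - <<'E'
from rig import status, eyes
import cv2, numpy as np
s=status.observe(); print({k:np.round(v,4).tolist() for k,v in s.items()})
for n in ["scene","top","wrist"]:
    im=eyes.get_image(n); cv2.imwrite(f"pics/{n}0.png",im["pixels"][:,:,::-1]); np.savez(f"{n}0.npz",**im)
    print(n,im["mtx"].round(1).tolist(),im["k1"],(im.get("world_to_cam") if "world_to_cam" in im else im["T_tool_cam"]).round(3).tolist())
E
```

```text
pics
{'time_s': 0.0, 'q': [-88.4821, 21.8395, 74.3875, -0.0005, 83.8584, -12.3346], 'qvel': [-0.0374, 0.002, -0.0376, -0.138, -0.0026, 0.1407], 'joint_efforts': [-0.0008, -44.8464, -23.1279, -0.0002, 0.0047, -0.0], 'position': [0.1317, -0.5337, 0.2307], 'tool_rot': [[0.9709, 0.2394, -0.0], [0.2394, -0.9709, 0.0015], [0.0003, -0.0015, -1.0]], 'ft_force': [-1.0229, 0.7877, -0.7179], 'wrist_torque': [-0.0125, -0.026, -0.0031], 'grip_width': 0.0855}
scene [[386.5, 0.0, 317.2], [0.0, 386.5, 199.0], [0.0, 0.0, 1.0]] 0.004004507379225903 [[0.108, 0.994, 0.016, -0.002], [-0.634, 0.056, 0.771, 0.241], [0.766, -0.094, 0.636, -1.552], [0.0, 0.0, 0.0, 1.0]]
top [[509.8, 0.0, 318.4], [0.0, 509.8, 195.0], [0.0, 0.0, 1.0]] -0.08791761488166318 [[0.024, -1.0, -0.0, -0.061], [0.992, 0.024, 0.127, -0.526], [-0.127, -0.003, 0.992, -1.507], [0.0, 0.0, 0.0, 1.0]]
wrist [[353.1, 0.0, 321.8], [0.0, 353.1, 200.7], [0.0, 0.0, 1.0]] -0.0459727949201917 [[0.001, 0.952, 0.306, 0.079], [1.0, -0.001, -0.0, 0.0], [-0.0, 0.306, -0.952, -0.143], [0.0, 0.0, 0.0, 1.0]]
```

View pics/scene0.png

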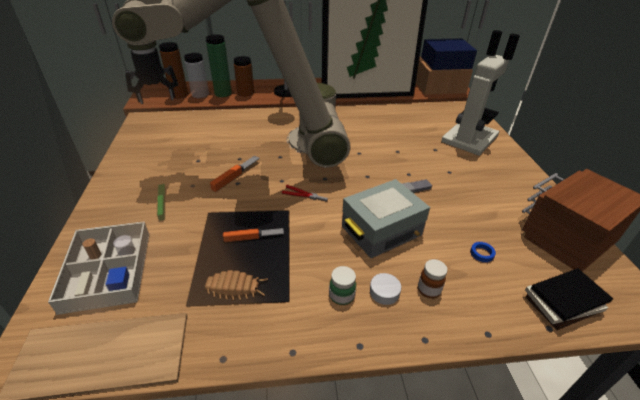

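View pics/top0.png

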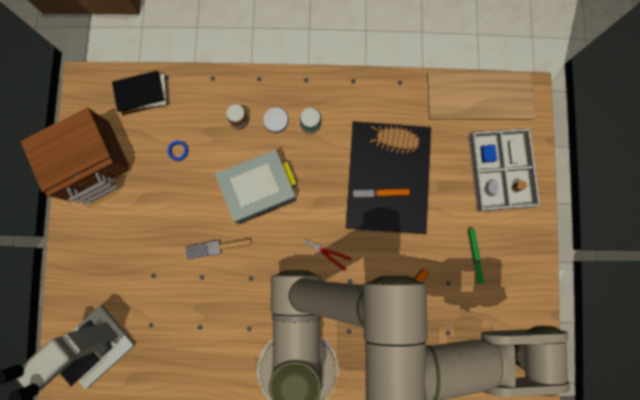

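View pics/wrist0.png

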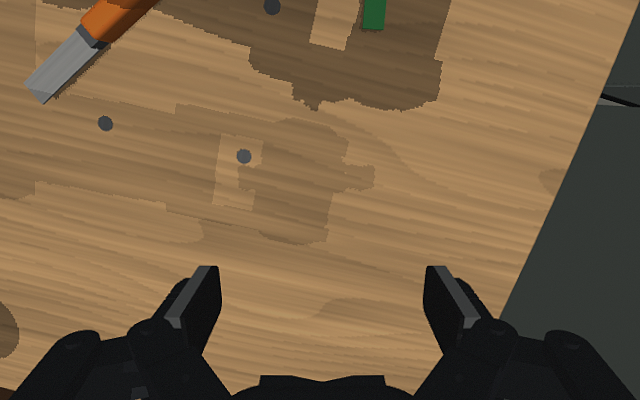

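The scene camera shows the blade on the mat at about (253,235), the larger look-alike at (235,172), and the unit at (385,215) with its yellow lip at (355,229). In the top view these are at (381,192), (422,275) and (256,185), with the lip at (290,173). Next I'll measure their poses.

```bash
cat > h.py <<'E'
import numpy as np, cv2
def rays(im,uv):
    K=im["mtx"];k=float(im["k1"])
    d=np.array([k,0,0,0,0.])
    # undistort by fixed-point
    p=(np.asarray(uv,float)-[K[0,2],K[1,2]])/[K[0,0],K[1,1]]
    q=p.copy()
    for _ in range(30): q=p/(1+k*(q**2).sum(-1,keepdims=True))
    return np.c_[q[:,0],-q[:,1],-np.ones(len(q))]
def camT(im,s=None):
    if "world_to_cam" in im: return np.linalg.inv(im["world_to_cam"])
    T=np.eye(4);T[:3,:3]=s["tool_rot"];T[:3,3]=s["position"]
    return T@im["T_tool_cam"]
def pts(im,mask,s=None):
    v,u=np.nonzero(mask&(im["range_z"]>0))
    z=im["range_z"][v,u]
    P=rays(im,np.c_[u,v])*z[:,None]
    T=camT(im,s); return P@T[:3,:3].T+T[:3,3],np.c_[u,v]
def onplane(im,uv,z,s=None):
    T=camT(im,s);d=rays(im,uv)@T[:3,:3].T;o=T[:3,3]
    return o+d*((z-o[2])/d[:,2])[:,None]
def proj(im,P,s=None):
    T=np.linalg.inv(camT(im,s));P=np.atleast_2d(P)@T[:3,:3].T+T[:3,3]
    q=np.c_[P[:,0]/-P[:,2],-P[:,1]/-P[:,2]];q=q*(1+float(im["k1"])*(q**2).sum(1,keepdims=True))
    K=im["mtx"];return q*[K[0,0],K[1,1]]+[K[0,2],K[1,2]]
def hsv(im): return cv2.cvtColor(im["pixels"],cv2.COLOR_RGB2HSV)
E
python3 - <<'E'
from h import *
for n in ["top","scene"]:
    im=dict(np.load(n+"0.npz")); H=hsv(im); h,s,v=[H[...,i].astype(int) for i in range(3)]
    X=np.zeros(h.shape+(3,)); P,uv=pts(im,np.ones(h.shape,bool)); X[uv[:,1],uv[:,0]]=P
    print(n)
    roi=np.zeros(h.shape,bool)
    if n=="top": roi[170:215,345:430]=1
    else: roi[222:250,205:290]=1
    m=roi&(h<16)&(s>170)&(v>100)
    print("handle n",m.sum()); p=X[m]; print(np.percentile(p,[1,50,99],axis=0).round(4).tolist())
    r=cv2.minAreaRect(p[:,:2].astype(np.float32)*1000);print(r)
    m=roi&(s<60)&(v>80)
    p=X[m];print("blade",m.sum());print(np.percentile(p,[1,50,99],axis=0).round(4).tolist());print(cv2.minAreaRect(p[:,:2].astype(np.float32)*1000))
    # cover top
    w=X
    m=(w[...,2]>.1)&(w[...,2]<.116)&(w[...,0]>.3)&(w[...,0]<.75)&(w[...,1]>-.1)&(w[...,1]<.3)
    k,l,st,c=cv2.connectedComponentsWithStats(m.astype(np.uint8))
    for j in range(1,k):
        if st[j,4]>300:
            p=w[l==j]; print("top",st[j],np.median(p[:,2]),cv2.minAreaRect(p[:,:2].astype(np.float32)*1000))
    m=(h>22)&(h<34)&(s>150)&(v>110)
    k,l,st,c=cv2.connectedComponentsWithStats(m.astype(np.uint8))
    for j in range(1,k):
        if st[j,4]>20:
            p=w[l==j]; print("yel",st[j],np.median(p,axis=0),cv2.minAreaRect(p[:,:2].astype(np.float32)*1000))
E
python3 - <<'E'
import cv2
a=cv2.imread('pics/top0.png');cv2.imwrite('pics/topz.png',cv2.resize(a[100:240,200:440],None,fx=3.3,fy=3.3,interpolation=cv2.INTER_CUBIC))
a=cv2.imread('pics/scene0.png');cv2.imwrite('pics/scenez.png',cv2.resize(a[170:310,200:440],None,fx=3.3,fy=3.3,interpolation=cv2.INTER_CUBIC))
E
```

```text
top
handle n 214
[[0.5331, -0.3233, 0.0067], [0.542, -0.2718, 0.0315], [0.5518, -0.2262, 0.0388]]
((543.5178833007812, -274.56854248046875), (17.703662872314453, 98.03681182861328), 2.6068484783172607)
blade 150
[[0.5279, -0.218, -0.0002], [0.538, -0.1868, 0.0199], [0.5478, -0.1543, 0.0274]]
((284.1204528808594, -82.03294372558594), (63.79280090332031, 588.0014038085938), 67.70335388183594)
top [ 215  150   80   71 3278] 0.10969471116659313 ((542.9312744140625, 136.962158203125), (150.01116943359375, 191.7740478515625), 24.012475967407227)
yel [283 162  13  23 137] [0.58708002 0.03997282 0.06717243] ((317.64312744140625, 14.333206176757812), (635.09619140625, 32.60771942138672), 5.522794246673584)
scene
handle n 198
[[0.5308, -0.3235, 0.0232], [0.545, -0.276, 0.0321], [0.5531, -0.2262, 0.0365]]
((297.5628662109375, -129.29364013671875), (105.47901153564453, 640.2469482421875), 57.15933609008789)
blade 119
[[0.5236, -0.2179, 0.0072], [0.538, -0.187, 0.0216], [0.5474, -0.1555, 0.0278]]
((284.15234375, -83.41143798828125), (60.079158782958984, 589.2288208007812), 67.81877899169922)
top [ 343  179   88   54 2569] 0.11056221853330672 ((539.8222045898438, 135.8999481201172), (154.111328125, 195.0268096923828), 23.808324813842773)
yel [345 218  18  17  90] [0.58499326 0.03743023 0.06769565] ((584.238037109375, 37.71583557128906), (71.28472137451172, 13.141426086425781), 22.227853775024414)
```

View pics/topz.png

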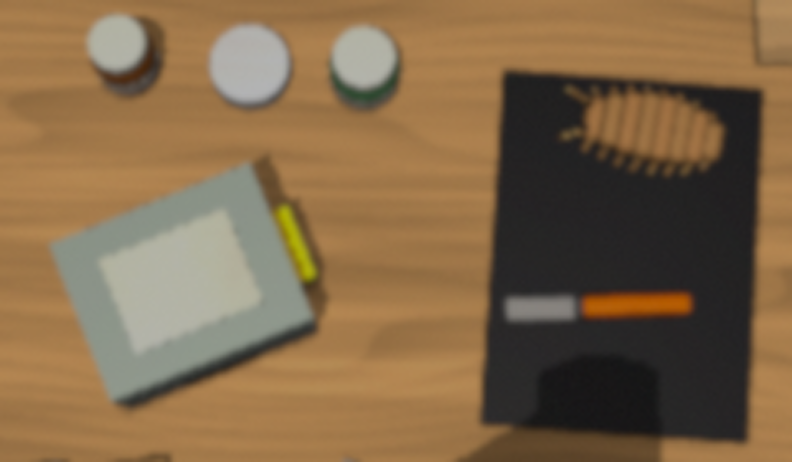

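View pics/scenez.png

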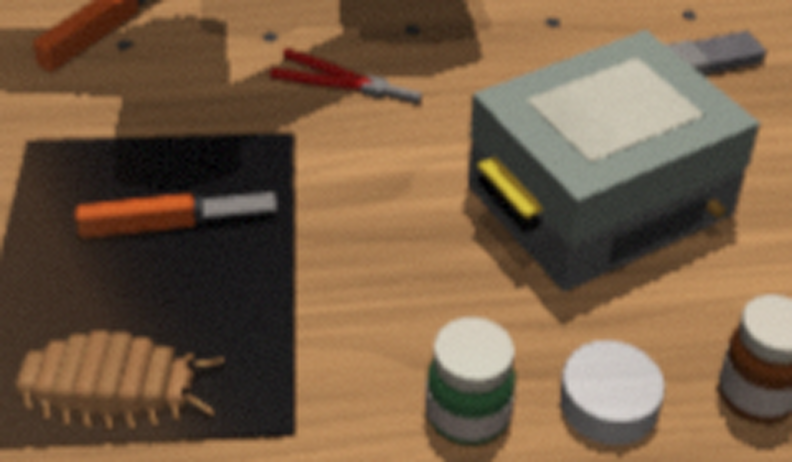

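The cover centre is at about (0.5415, 0.1365) with the unit's x axis near 114° yaw. The blade grip is at about (0.542, -0.25) and points near 93°. I'll move above the blade first.

```bash
cat > go.py <<'E'
import sys; from rig import status; import numpy as np
x,y,z,yaw=map(float,sys.argv[1:5])  # yaw: world angle (deg) of tool x axis
s=status.observe(); R=np.array(s["tool_rot"]);p=np.array(s["position"])
d=R.T@(np.array([x,y,z])-p); cur=np.degrees(np.arctan2(R[1,0],R[0,0]))
t=(cur-yaw+180)%360-180
print("t",round(s["time_s"],2),"p",p.round(4),"yaw",cur.round(2),"shift",d.round(4),"turn",round(np.radians(t),4),"q",np.round(s["q"],1),"tilt",R[:,2].round(4),"F",np.round(s["ft_force"],1),"M",np.round(s["wrist_torque"],2),"w",s["grip_width"])
E
python3 go.py 0.542 -0.25 0.16 93
```

```text
t 0.15 p [ 0.1317 -0.5338  0.2308] yaw 13.85 shift [ 0.4663 -0.1772  0.0712] turn -1.3814 q [-88.5  21.8  74.4   0.   83.9 -12.3] tilt [-0.      0.0012 -1.    ] F [ 1.   0.7 -1.4] M [0.08 0.02 0.04] w 0.08549237584540904
```

play_rows:
  targets: "0.466 -0.177 0.071 -1.381 0.3;0.466 -0.177 0.071 -1.381 0.3;0.466 -0.177 0.071 -1.381 0.3;0.466 -0.177 0.071 -1.381 0.3;0.466 -0.177 0.071 -1.381 0.3"
  force: 100

```text
time_s: 0.65
position: [0.3366, -0.3918, 0.1957]
tool_rot: [[0.542, 0.84, -0.0], [0.84, -0.542, 0.0], [0.0, -0.0, -1.0]]
ft_force: [0.1, -1.3, -0.0]
grip_width: 0.0602
```

```bash
python3 go.py 0.542 -0.25 0.16 93
```

```text
t 0.65 p [ 0.3366 -0.3918  0.1957] yaw 57.16 shift [0.2305 0.0957 0.0357] turn -0.6255 q [-62.5  20.2  83.1   0.   76.7 -29.6] tilt [-0.e+00  2.e-04 -1.e+00] F [ 0.1 -1.3 -0. ] M [-0.03  0.03  0.05] w 0.06016324962939016
```

play_rows:
  targets: "0.231 0.096 0.036 -0.626 0.3;0.231 0.096 0.036 -0.626 0.3;0.231 0.096 0.036 -0.626 0.3;0.231 0.096 0.036 -0.626 0.3;0.231 0.096 0.036 -0.626 0.3"

```text
time_s: 1.15
position: [0.5413, -0.2524, 0.16]
tool_rot: [[-0.052, 0.999, -0.0], [0.999, 0.052, 0.0], [0.0, -0.0, -1.0]]
ft_force: [-0.4, -0.7, 0.3]
grip_width: 0.0597
```

```bash
cat > wr.py <<'E'
import sys; from rig import status,eyes; from h import *
n=sys.argv[1]; cam=sys.argv[2] if len(sys.argv)>2 else "wrist"
s=status.observe(); im=eyes.get_image(cam); cv2.imwrite(f"pics/{n}.png",im["pixels"][:,:,::-1]); np.savez(n+".npz",**im,position=s["position"],tool_rot=s["tool_rot"])
E
python3 go.py 0.542 -0.25 0.16 93; python3 wr.py w1
```

```text
t 1.15 p [ 0.5413 -0.2524  0.16  ] yaw 92.96 shift [0.0024 0.0009 0.    ] turn -0.0007 q [-36.3  29.8  73.1  -0.   77.1 -39.3] tilt [-3.e-04  1.e-04 -1.e+00] F [-0.4 -0.7  0.3] M [-0.03 -0.05 -0.02] w 0.059725526028354264
```

View pics/w1.png

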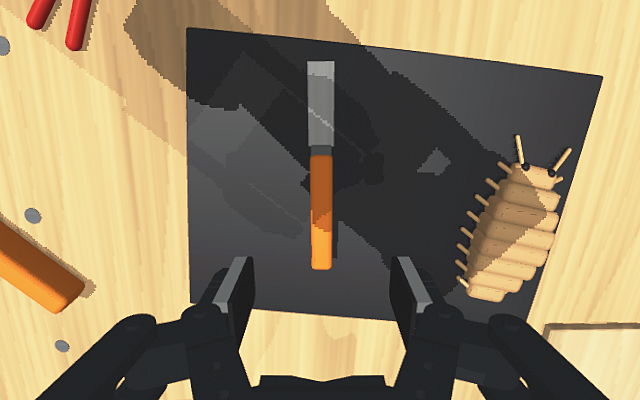

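The wrist view shows the blade upright in the image: orange handle at (320,155)–(320,270) and tip at (321,62). I'll measure it from this view.

Run:
```python
from h import *
im=dict(np.load("w1.npz")); s=im
P=onplane(im,[[321,61],[311,156],[332,156],[311,268],[331,268],[308,100],[334,100]],0.02,s)
P0=onplane(im,[[321,61],[308,100],[334,100]],0.019,s); P1=onplane(im,[[311.5,156],[332,156],[311.5,268],[331,268]],0.032,s)
print(P0.round(4).tolist(),P1.round(4).tolist())
H=hsv(im);h,sa,v=[H[...,i].astype(int) for i in range(3)]
roi=np.zeros(h.shape,bool);roi[150:275,300:345]=1
p,uv=pts(im,roi&(h<18)&(sa>150),s); q=p[p[:,2]>.028]; print(len(q),np.median(q,0),cv2.minAreaRect(q[:,:2].astype(np.float32)*1000))
roi[:]=0;roi[58:150,300:345]=1
p,uv=pts(im,roi&(v>60)&(sa<60),s); q=p[(p[:,2]>.014)]; print(len(q),np.median(q,0),cv2.minAreaRect(q[:,:2].astype(np.float32)*1000))
```

```text
[[0.5359, -0.1552, 0.019], [0.5273, -0.1842, 0.019], [0.5475, -0.1832, 0.019]] [[0.5322, -0.2256, 0.032], [0.5481, -0.2248, 0.032], [0.5364, -0.3227, 0.032], [0.5532, -0.3219, 0.032]]
2141 [ 0.54201508 -0.2649754   0.03200391] ((541.9541625976562, -274.41094970703125), (17.368684768676758, 99.12849426269531), 3.1471364498138428)
2294 [ 0.53696065 -0.18636559  0.02067839] ((536.9959106445312, -188.06765747070312), (20.04522705078125, 65.92353057861328), 3.2976582050323486)
```

```bash
python3 go.py 0.5407 -0.2490 0.010 93.2
```

```text
t 1.2 p [ 0.5455 -0.2478  0.1585] yaw 93.14 shift [-0.0014 -0.005   0.1485] turn -0.001 q [-35.8  30.   72.9   0.2  77.1 -39. ] tilt [ 7.e-04  3.e-03 -1.e+00] F [-0.3  6.1 -1.7] M [ 0.24  0.01 -0.01] w 0.05989124672211044
```

play_rows:
  targets: "0.001 -0.001 0.04 0 0.3;0.001 -0.001 0.08 0 0.4;0.001 -0.001 0.12 -0.003 0.4;0.001 -0.001 0.14 -0.003 0.4;0.001 -0.001 0.149 -0.003 0.4"

```text
time_s: 1.7
position: [0.5378, -0.2524, 0.0091]
tool_rot: [[-0.05, 0.999, -0.003], [0.999, 0.05, 0.002], [0.003, -0.003, -1.0]]
ft_force: [-0.0, -0.2, 1.1]
grip_width: 0.0514
```

play_rows:
  targets: "0 0 0 0 0.4;0 0 0 0 0.4"

```text
time_s: 1.9
position: [0.5393, -0.2534, 0.0126]
tool_rot: [[-0.05, 0.999, 0.002], [0.999, 0.05, -0.001], [-0.001, 0.001, -1.0]]
ft_force: [0.4, 0.8, 0.1]
grip_width: 0.0509
```

```bash
python3 go.py 0.5407 -0.2490 0.010 93.2; python3 wr.py w2
```

```text
t 1.9 p [ 0.5393 -0.2534  0.0126] yaw 92.86 shift [0.0044 0.0016 0.0026] turn -0.0059 q [-36.5  39.5  82.7  -0.   57.7 -39.4] tilt [ 0.0015 -0.0011 -1.    ] F [0.4 0.8 0.1] M [-0.02  0.01 -0.04] w 0.050938490181197185
```

View pics/w2.png

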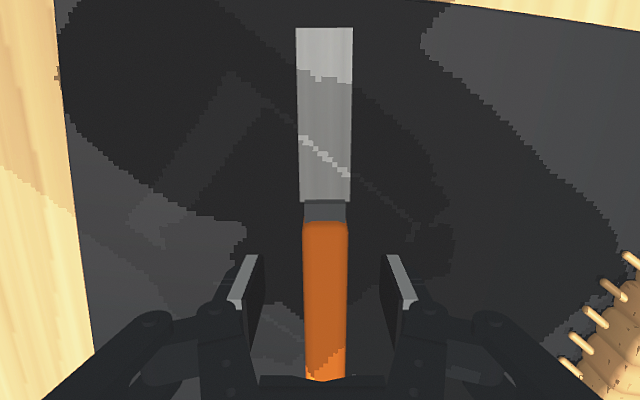

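The handle sits centred between the jaws, with its front end at (325,220). I'll close on it.

play_rows:
  targets: "0.004 0.001 0.002 -0.006 0.5;0.004 0.001 0.002 -0.006 1;0.004 0.001 0.002 -0.006 1;0.004 0.001 0.002 -0.006 1;0.004 0.001 0.002 -0.006 1"
  force: 110

```text
time_s: 2.45
position: [0.5399, -0.2489, 0.0103]
tool_rot: [[-0.056, 0.998, 0.001], [0.998, 0.056, -0.0], [-0.0, 0.001, -1.0]]
ft_force: [-1.4, 1.1, 5.9]
grip_width: 0.0157
```

play_rows:
  targets: "0 0 0 0 1;0 0 -0.02 0 1;0 0 -0.05 0 1;0 0 -0.07 0 1;0 0 -0.07 0 1"

```text
time_s: 2.95
position: [0.5406, -0.2497, 0.0821]
tool_rot: [[-0.056, 0.998, 0.004], [0.998, 0.056, -0.003], [-0.003, 0.004, -1.0]]
ft_force: [0.3, 0.9, -1.1]
grip_width: 0.0158
```

```bash
python3 go.py 0.5407 -0.2490 0.08 93.2; python3 wr.py w3
```

```text
t 2.95 p [ 0.5406 -0.2497  0.0821] yaw 93.21 shift [0.0007 0.0001 0.0021] turn 0.0002 q [-36.2  34.2  79.3  -0.   66.1 -39.4] tilt [ 0.0043 -0.0032 -1.    ] F [ 0.3  0.9 -1.1] M [ 0.03 -0.04  0.01] w 0.015756364399162687
```

View pics/w3.png

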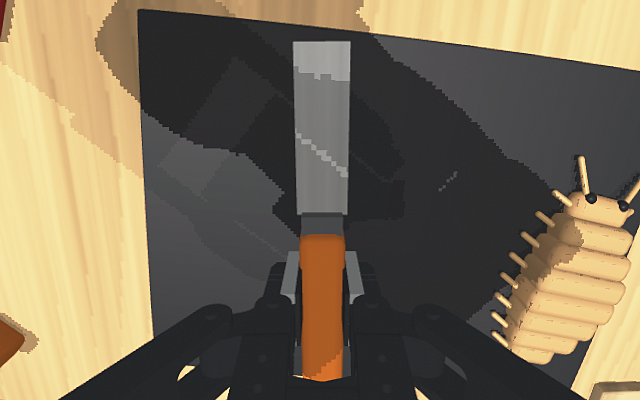

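The blade is held level and straight, with its tip at (322,41). I'll measure the tip in tool coordinates.

```bash
cat > tip.py <<'E'
import sys; from h import *
im=dict(np.load(sys.argv[1]+".npz"))
H=hsv(im);h,sa,v=[H[...,i].astype(int) for i in range(3)]
T=im["T_tool_cam"]
m=np.zeros(h.shape,bool);m[30:215,285:360]=1
m&=(sa<60)&(v>60)&(im["range_z"]>0)
vv,uu=np.nonzero(m);z=im["range_z"][vv,uu];P=rays(im,np.c_[uu,vv])*z[:,None];P=P@T[:3,:3].T+T[:3,3]
zm=np.median(P[:,2]);P=P[abs(P[:,2]-zm)<.008]
A=np.c_[P[:,0],P[:,1],np.ones(len(P))];c=np.linalg.lstsq(A,P[:,2],rcond=None)[0]
print("tool-frame blade: x",np.percentile(P[:,0],[0.5,99.5]).round(4),"y",np.percentile(P[:,1],[1,50,99]).round(4),"ztop",zm.round(4),"pitch slope dz/dx,dy",c[:2].round(4))
r=cv2.minAreaRect(P[:,:2].astype(np.float32)*1000);print(r)
E
python3 tip.py w3
```

```text
tool-frame blade: x [0.0307 0.0932] y [-0.0096  0.0001  0.0099] ztop -0.0103 pitch slope dz/dx,dy [-0.0018 -0.0017]
((61.54174041748047, 0.11496257781982422), (20.197420120239258, 63.89697265625), 89.88306427001953)
```

```bash
python3 go.py 0.650 -0.1065 0.11 114
```

```text
t 3.0 p [ 0.5399 -0.2492  0.0802] yaw 93.21 shift [ 0.1363  0.118  -0.0298] turn -0.3629 q [-36.2  34.3  79.5  -0.   66.1 -39.4] tilt [ 0.0017 -0.0013 -1.    ] F [-0.5  0.1 -1.3] M [ 0.04 -0.02  0.08] w 0.01573583440550742
```

play_rows:
  targets: "0.02 0.018 -0.03 -0.08 1;0.055 0.048 -0.03 -0.18 1;0.09 0.078 -0.03 -0.28 1;0.12 0.104 -0.03 -0.35 1;0.136 0.118 -0.03 -0.363 1"

```text
time_s: 3.5
position: [0.6505, -0.1035, 0.1074]
tool_rot: [[-0.411, 0.912, -0.002], [0.912, 0.411, 0.001], [0.002, -0.002, -1.0]]
ft_force: [0.2, -0.7, -1.0]
grip_width: 0.0159
```

play_rows:
  targets: "0 0 0 0 1;0 0 0 0 1;0 0 0 0 1"

```text
time_s: 3.8
position: [0.649, -0.1074, 0.1086]
tool_rot: [[-0.406, 0.914, -0.002], [0.914, 0.406, 0.0], [0.001, -0.001, -1.0]]
ft_force: [-0.6, 0.0, -0.4]
grip_width: 0.0159
```

```bash
python3 go.py 0.650 -0.1065 0.11 114;python3 wr.py w4; python3 tip.py w4
```

```text
t 3.8 p [ 0.649  -0.1074  0.1086] yaw 113.93 shift [ 0.0005  0.0013 -0.0014] turn -0.0012 q [-19.7  38.3  65.9  -0.   75.9 -43.6] tilt [-1.6e-03  3.0e-04 -1.0e+00] F [-0.6  0.  -0.4] M [ 0.03 -0.02 -0.07] w 0.01589621864421578
tool-frame blade: x [0.0306 0.0931] y [-0.0097 -0.0001  0.0097] ztop -0.0103 pitch slope dz/dx,dy [-0.0011 -0.0003]
((61.43071746826172, -0.0624237060546875), (20.088085174560547, 63.9107780456543), 89.93292999267578)
```

View pics/w4.png

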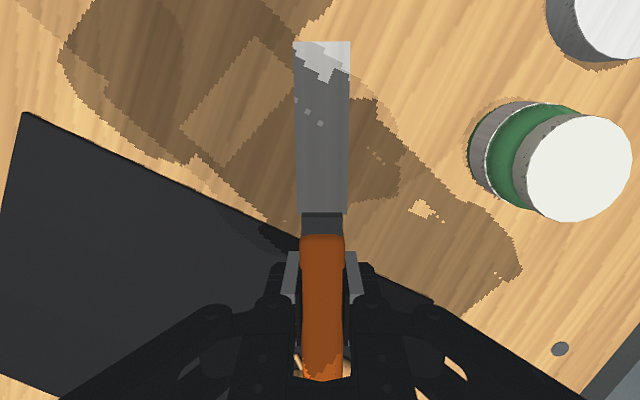

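The lip is not in view yet. The clear jar's lid is at (580,168). I'll check that clearance, then descend and approach.

```bash
python3 - <<'E'
from h import *
im=dict(np.load("top0.npz"))
for uv in [[310,119],[275,119],[236,114]]: print(onplane(im,[uv],.075).round(3))
u=np.array([-.407,.914]);n=np.array([.914,.407]);T=np.array([.620,-.041])
d=onplane(im,[[310,119]],.075)[0,:2]-T; print("jar rel TCP at insertion: along",d@u,"side",d@n)
E
python3 go.py 0.6314 -0.0654 0.049 114
```

```text
[[ 0.751 -0.018  0.075]]
[[0.748 0.087 0.075]]
[[0.762 0.205 0.075]]
jar rel TCP at insertion: along -0.03224215349365871 side 0.12889620888079997
t 3.85 p [ 0.6491 -0.1076  0.1089] yaw 113.92 shift [0.0457 0.001  0.06  ] turn -0.0015 q [-19.7  38.3  65.9  -0.   75.9 -43.6] tilt [-1.1e-03  2.0e-04 -1.0e+00] F [-1.  -0.8 -1.2] M [0.01 0.01 0.04] w 0.015960622324940825
```

play_rows:
  targets: "0 0 0.03 0 1;0.015 0 0.055 0 1;0.03 0 0.06 0 1;0.04 0 0.06 0 1;0.044 0 0.06 0 1"

```text
time_s: 4.35
position: [0.6317, -0.0663, 0.0501]
tool_rot: [[-0.407, 0.914, 0.001], [0.914, 0.407, -0.0], [-0.0, 0.001, -1.0]]
ft_force: [0.4, -0.6, -0.8]
grip_width: 0.0157
```

play_rows:
  targets: "0 0 0 0 1;0 0 0 0 1;0 0 0 0 1"

```text
time_s: 4.65
position: [0.6322, -0.067, 0.0499]
tool_rot: [[-0.406, 0.914, 0.001], [0.914, 0.406, -0.0], [-0.001, 0.001, -1.0]]
ft_force: [-0.3, -0.0, -1.7]
grip_width: 0.0158
```

```bash
python3 go.py 0.6314 -0.0654 0.049 114;python3 wr.py w5; python3 tip.py w5; python3 wr.py s5 scene
python3 - <<'E'
import cv2
a=cv2.imread('pics/s5.png');cv2.imwrite('pics/s5z.png',cv2.resize(a[170:290,260:440],None,fx=4.4,fy=4.4,interpolation=cv2.INTER_CUBIC))
E
```

```text
t 4.65 p [ 0.6322 -0.067   0.0499] yaw 113.97 shift [ 0.0018 -0.0001  0.0009] turn -0.0004 q [-16.7  39.9  73.7  -0.   66.3 -40.7] tilt [ 1.e-03 -4.e-04 -1.e+00] F [-0.3 -0.  -1.7] M [-0.01 -0.02  0.01] w 0.015806677833021074
tool-frame blade: x [0.0306 0.0931] y [-0.0097 -0.0001  0.0097] ztop -0.0103 pitch slope dz/dx,dy [-0.0015  0.    ]
((61.33378601074219, -0.009312629699707031), (20.049095153808594, 64.10591888427734), 89.7807846069336)
```

View pics/w5.png

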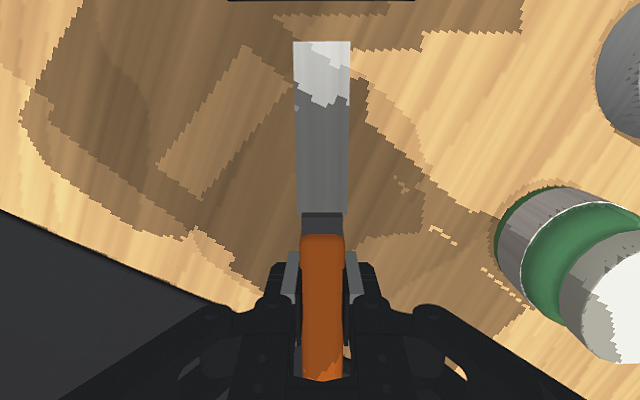

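View pics/s5z.png

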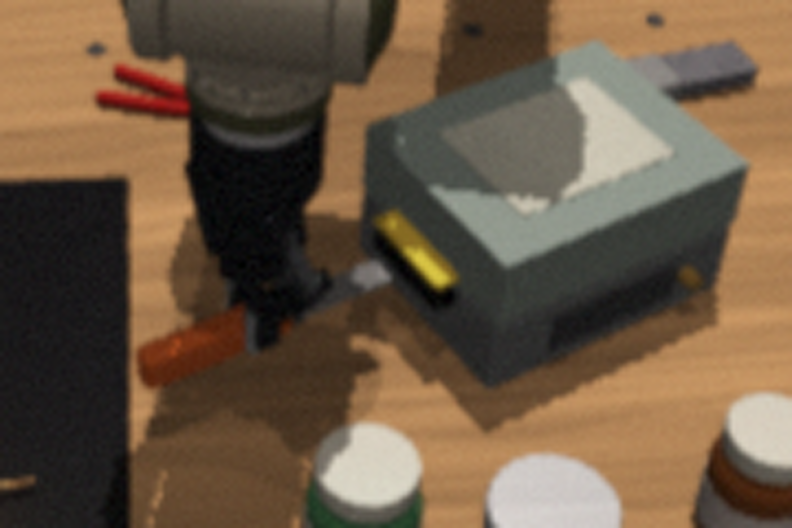

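The black ledge edge shows at the top of the wrist image, from (228,0) to (414,0). It is centred on the blade and parallel to its tip. I'll check the gap and the heights.

Run:
```python
from h import *
im=dict(np.load("w5.npz"))
P=onplane(im,[[228,1],[414,1],[321,1]],.053,im)
R=im["tool_rot"];p=im["position"]
print(((P-p)@R).round(4))
im=dict(np.load("s5.npz"))
# project predicted geometry to scene: slot corners and blade tip
u=np.array([-.407,.914,0]);n=np.array([.914,.407,0]);O=np.array([.5415,.1365,0])
def U(a,b,c): return O+u*a+n*b+np.array([0,0,c])
off=lambda q:((q-[260,170])*4.4).round(0).tolist()
# y axis of unit = z x x = left of u
for nm,q in dict(lipL=U(-.112,.035,.067),lipR=U(-.112,-.035,.067),lipLb=U(-.112,.035,.063),ledgeL=U(-.112,.035,.053),ledgeR=U(-.112,-.035,.053),top=U(-.095,.075,.109),top2=U(-.095,-.075,.109),top3=U(.095,.075,.109)).items(): print(nm,off(proj(im,q)[0]))
tip=p+R@np.array([.0935,0,-.0103]); print("tip",off(proj(im,tip)[0]),tip)
```

```text
[[ 1.079e-01 -3.340e-02 -3.200e-03]
 [ 1.080e-01  3.310e-02 -3.100e-03]
 [ 1.077e-01 -1.000e-04 -3.200e-03]]
lipL [438.0, 286.0]
lipR [375.0, 218.0]
lipLb [438.0, 290.0]
ledgeL [436.0, 302.0]
ledgeR [374.0, 234.0]
top [508.0, 267.0]
top2 [367.0, 124.0]
top3 [751.0, 163.0]
tip [382.0, 268.0] [0.59422134 0.01843556 0.06013803]
```

The tip is 14 mm from the ledge, laterally centred and mid-slot in height. I'll insert it.

play_rows:
  targets: "0.006 0 0.001 0 1;0.012 0 0.001 0 1;0.017 0 0.001 0 1;0.022 0 0.001 0 1;0.027 0 0.001 0 1"

```text
time_s: 5.25
position: [0.6207, -0.0412, 0.0485]
tool_rot: [[-0.407, 0.913, 0.0], [0.913, 0.407, -0.0], [-0.0, 0.0, -1.0]]
ft_force: [-0.0, -0.4, -1.0]
grip_width: 0.0155
```

play_rows:
  targets: "0 0 0 0 1;0 0 0 0 1"

```text
time_s: 5.45
position: [0.6209, -0.0416, 0.0485]
tool_rot: [[-0.407, 0.913, 0.0], [0.913, 0.407, -0.0], [-0.0, 0.0, -1.0]]
ft_force: [0.7, -0.4, -0.8]
grip_width: 0.0159
```

```bash
python3 go.py 0.6314 -0.0654 0.049 114;python3 wr.py w6
```

```text
t 5.45 p [ 0.6209 -0.0416  0.0485] yaw 114.02 shift [-0.026  -0.0001 -0.0005] turn 0.0003 q [-14.7  38.9  76.2  -0.   64.9 -38.7] tilt [ 2.e-04 -1.e-04 -1.e+00] F [ 0.7 -0.4 -0.8] M [0.02 0.   0.01] w 0.015860537258717087
```

View pics/w6.png

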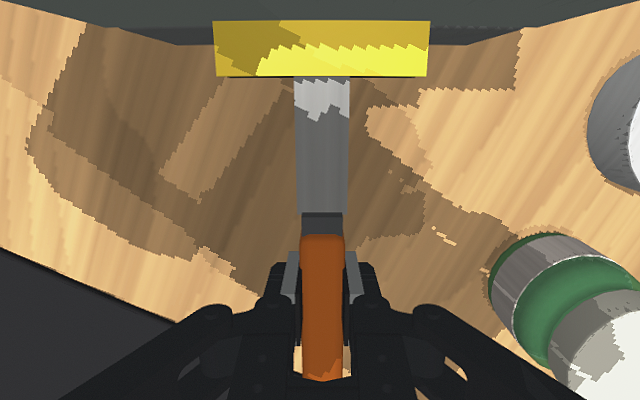

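The blade's end is now under the yellow lip at (320,77), with no contact force. I'll lift in small steps.

play_rows:
  targets: "0 0 -0.003 0 1;0 0 -0.006 0 1;0 0 -0.008 0 1;0 0 -0.01 0 1;0 0 -0.012 0 1"

```text
time_s: 6.0
position: [0.6206, -0.0417, 0.0598]
tool_rot: [[-0.407, 0.913, -0.001], [0.913, 0.407, -0.0], [0.0, -0.001, -1.0]]
ft_force: [0.7, 0.3, -10.5]
grip_width: 0.0156
```

```bash
python3 go.py 0.62 -0.04 0.06 114
```

```text
t 6.0 p [ 0.6206 -0.0417  0.0598] yaw 114.01 shift [ 0.0018  0.0001 -0.0002] turn 0.0002 q [-14.7  38.1  75.6  -0.   66.3 -38.7] tilt [-0.0011 -0.     -1.    ] F [  0.7   0.3 -10.5] M [-0.72 -0.54 -0.08] w 0.015597907582826519
```

play_rows:
  targets: "0 0 -0.002 0 1;0 0 -0.004 0 1;0 0 -0.006 0 1;0 0 -0.006 0 1"

```text
time_s: 6.4
position: [0.6215, -0.0419, 0.0678]
tool_rot: [[-0.407, 0.914, 0.002], [0.914, 0.407, -0.0], [-0.001, 0.002, -1.0]]
ft_force: [-0.3, 0.5, -0.5]
grip_width: 0.0156
```

```bash
python3 go.py 0.62 -0.04 0.06 114; python3 wr.py w7
```

```text
t 6.4 p [ 0.6215 -0.0419  0.0678] yaw 114.0 shift [ 0.0023 -0.0006  0.0078] turn 0.0 q [-14.7  37.6  75.2   0.   67.1 -38.7] tilt [ 2.3e-03 -5.0e-04 -1.0e+00] F [-0.3  0.5 -0.5] M [ 0.04  0.04 -0.05] w 0.015559971481862838
```

View pics/w7.png

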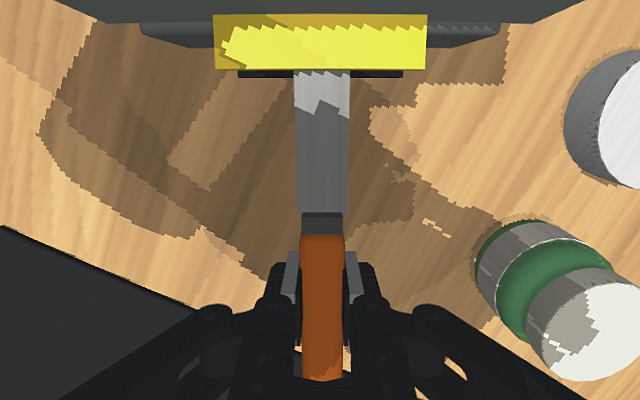

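The force has dropped to zero and the lip is rising away from the ledge, so the latch is free. I'll back out.

play_rows:
  targets: "-0.01 0 0 0 1;-0.03 0 0 0 1;-0.05 0 -0.01 0 1;-0.06 0 -0.03 0 1;-0.06 0 -0.04 0 1"

```text
time_s: 6.95
position: [0.6464, -0.0986, 0.108]
tool_rot: [[-0.405, 0.914, 0.003], [0.914, 0.405, -0.001], [-0.002, 0.002, -1.0]]
ft_force: [0.7, -0.2, -1.3]
grip_width: 0.0155
```

```bash
python3 wr.py s8 scene; python3 wr.py w8; python3 tip.py w8; python3 go.py 0.5407 -0.2490 0.08 93.2
```

```text
tool-frame blade: x [0.0306 0.0931] y [-0.0097 -0.0001  0.0098] ztop -0.0103 pitch slope dz/dx,dy [-0.0019 -0.0004]
((61.43940734863281, -0.001178741455078125), (63.93619155883789, 20.084165573120117), 0.021428808569908142)
t 7.05 p [ 0.6459 -0.0969  0.1079] yaw 113.98 shift [-0.0962 -0.158   0.0277] turn 0.3628 q [-18.9  37.8  67.1   0.   75.  -42.9] tilt [ 2.8e-03 -8.0e-04 -1.0e+00] F [-0.5  0.2 -0.4] M [0.03 0.   0.  ] w 0.01571696140715314
```

View pics/s8.png

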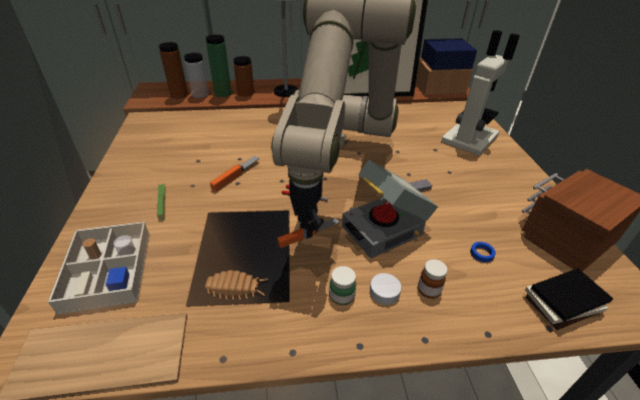

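The cover is swinging open, and the red cap shows at (384,213). I'll take the blade back to its original spot on the mat.

play_rows:
  targets: "-0.02 -0.035 0.01 0.08 1;-0.045 -0.075 0.02 0.18 1;-0.07 -0.115 0.028 0.28 1;-0.088 -0.145 0.028 0.35 1;-0.096 -0.158 0.028 0.363 1"

```text
time_s: 7.55
position: [0.538, -0.2499, 0.0776]
tool_rot: [[-0.052, 0.999, -0.002], [0.999, 0.052, 0.001], [0.001, -0.002, -1.0]]
ft_force: [-0.3, 0.6, -1.2]
grip_width: 0.0157
```

play_rows:
  targets: "0 0 0.01 0 1;0 0 0.03 0 1;0 0 0.045 0 1;0 0 0.055 0 1;0 0 0.06 0 1"

```text
time_s: 8.05
position: [0.5402, -0.2471, 0.0172]
tool_rot: [[-0.058, 0.998, -0.001], [0.998, 0.058, 0.001], [0.001, -0.001, -1.0]]
ft_force: [0.4, 0.5, -1.3]
grip_width: 0.0159
```

```bash
python3 go.py 0.5407 -0.2490 0.0105 93.2
```

```text
t 8.05 p [ 0.5402 -0.2471  0.0172] yaw 93.33 shift [-0.002   0.0004  0.0067] turn 0.0022 q [-36.   39.1  82.7   0.   58.3 -39.3] tilt [-0.0012  0.0012 -1.    ] F [ 0.4  0.5 -1.3] M [0.06 0.01 0.01] w 0.015902211889582844
```

play_rows:
  targets: "0 0 0.002 0 1;0 0 0.005 0 1;0 0 0.007 0 1;0 0 0.008 0 1;0 0 0.008 0 1"

```text
time_s: 8.55
position: [0.54, -0.2486, 0.0106]
tool_rot: [[-0.056, 0.998, 0.0], [0.998, 0.056, -0.0], [-0.0, 0.0, -1.0]]
ft_force: [-0.9, 1.3, -0.4]
grip_width: 0.0155
```

```bash
python3 go.py 0.5407 -0.2490 0.0105 93.2
```

```text
t 8.55 p [ 0.54   -0.2486  0.0106] yaw 93.21 shift [-0.0005  0.0006  0.0001] turn 0.0001 q [-36.1  39.6  82.9  -0.   57.4 -39.3] tilt [ 2.e-04 -1.e-04 -1.e+00] F [-0.9  1.3 -0.4] M [-0.02  0.02 -0.01] w 0.015486094377406995
```

Height matches the original grasp. I'll open with a little up-compensation and then rise.

play_rows:
  targets: "0 0 0.0005 0 0.6;0 0 0.0005 0 0.4;0 0 0.0005 0 0.4;0 0 0 0 0.4;0 0 -0.005 0 0.4"

```text
time_s: 9.05
position: [0.5398, -0.2484, 0.0153]
tool_rot: [[-0.056, 0.998, -0.001], [0.998, 0.056, 0.001], [0.001, -0.001, -1.0]]
ft_force: [-1.0, 0.5, -0.3]
grip_width: 0.051
```

play_rows:
  targets: "0 0 -0.03 0 0.4;0 0 -0.07 0 0.4;0 0 -0.12 0 0.4;0 0 -0.16 0 0.4;0 0 -0.17 0 0.4"

```text
time_s: 9.55
position: [0.5412, -0.2492, 0.1909]
tool_rot: [[-0.056, 0.998, 0.007], [0.998, 0.056, -0.005], [-0.006, 0.007, -1.0]]
ft_force: [0.0, -0.4, -0.9]
grip_width: 0.0512
```

```bash
python3 wr.py w9;python3 wr.py t9 top
python3 - <<'E'
import cv2
a=cv2.imread('pics/t9.png');cv2.imwrite('pics/t9z.png',cv2.resize(a[100:240,170:440],None,fx=2.9,fy=2.9,interpolation=cv2.INTER_CUBIC))
E
python3 go.py 0.5415 0.1365 0.2 114
```

```text
t 9.65 p [ 0.5404 -0.2487  0.1872] yaw 93.21 shift [ 0.3845  0.0227 -0.0136] turn -0.3628 q [-36.1  28.1  71.3   0.   80.4 -39.3] tilt [ 0.0028 -0.0021 -1.    ] F [-0.1  0.6  0.2] M [ 0.   -0.05 -0.06] w 0.05119072884340228
```

View pics/w9.png

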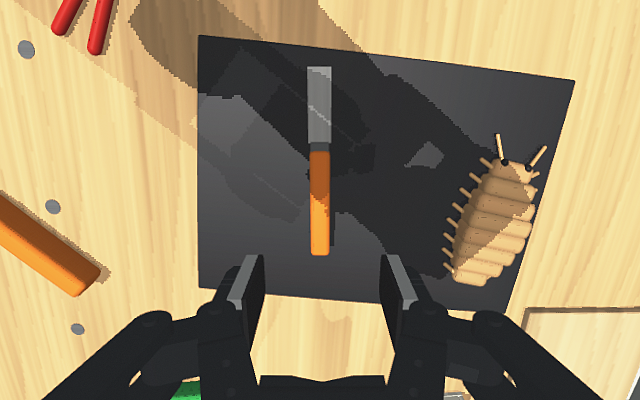

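View pics/t9z.png

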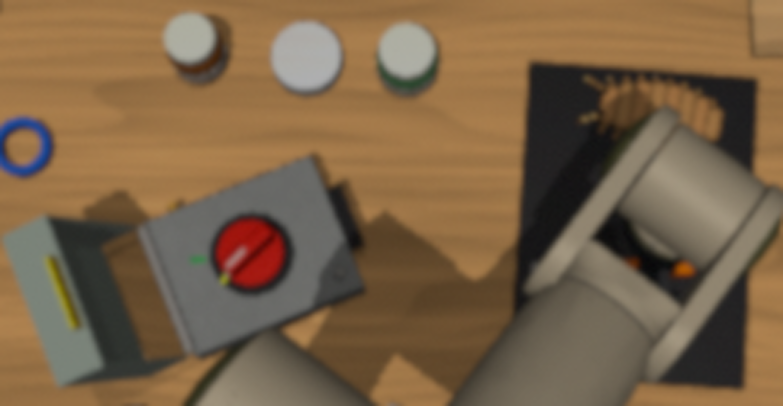

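The blade lies flat on the mat and the cover is fully open. In the top zoom the red cap is at (250,254), the bar's white end and yellow mark are near (223,281), and the green mark is at (197,260). I'll measure the angles.

Run:
```python
from h import *
im=dict(np.load("t9.npz"));H=hsv(im);h,s,v=[H[...,i].astype(int) for i in range(3)]
roi=np.zeros(h.shape,bool);roi[150:225,225:290]=1
def cen(m):
    vv,uu=np.nonzero(m);return [uu.mean(),vv.mean(),len(uu)]
red=roi&((h<8)|(h>172))&(s>150)&(v>60);g=roi&(h>40)&(h<85)&(s>70);y=roi&(h>20)&(h<38)&(s>120)
for n,m,z in [("red",red,.075),("green",g,.055),("yellow",y,.063)]:
    c=cen(m);print(n,c,onplane(im,[c[:2]],z).round(4))
P,uv=pts(im,red);q=P[P[:,2]>.095];print(len(q),q.mean(0),cv2.minAreaRect(q[:,:2].astype(np.float32)*1000),np.median(P[:,2]))
C=np.array([.5415,.1365])
for n,m,z in [("green",g,.055),("yellow",y,.063)]:
    c=cen(m);d=onplane(im,[c[:2]],z)[0,:2]-C;print(n,np.degrees(np.arctan2(d[1],d[0])),np.hypot(*d))
w=roi&(s<60)&(v>150); 
k,l,st,c=cv2.connectedComponentsWithStats(w.astype(np.uint8))
for j in range(1,k):print("white",st[j],c[j],np.degrees(np.arctan2(*((onplane(im,[c[j]],.1)[0,:2]-C)[::-1]))))
```

```text
red [np.float64(256.33720930232556), np.float64(186.3953488372093), 430] [[0.5427 0.1348 0.075 ]]
green [np.float64(237.83333333333334), np.float64(189.08333333333334), 12] [[0.5361 0.1925 0.055 ]]
yellow [np.float64(246.875), np.float64(195.75), 8] [[0.5157 0.1634 0.063 ]]
92 [0.54646551 0.13275753 0.10253137] ((543.6865844726562, 136.36166381835938), (17.084182739257812, 57.384857177734375), 45.47368621826172) 0.07402407622619367
green 95.54643180033578 0.05625403688478504
yellow 133.8830141847272 0.03727160970144593
```

```bash
python3 go.py 0.5427 0.1355 0.17 135
```

```text
t 9.65 p [ 0.5404 -0.2487  0.1872] yaw 93.21 shift [0.3835 0.0238 0.0164] turn -0.7293 q [-36.1  28.1  71.3   0.   80.4 -39.3] tilt [ 0.0028 -0.0021 -1.    ] F [-0.1  0.6  0.2] M [ 0.   -0.05 -0.06] w 0.05119072884340228
```

play_rows:
  targets: "0.03 0.002 0.005 -0.05 0.4;0.075 0.005 0.01 -0.15 0.4;0.12 0.008 0.01 -0.3 0.4;0.17 0.011 0.01 -0.4 0.4;0.22 0.014 0.01 -0.5 0.4"

```text
time_s: 10.15
position: [0.5406, -0.0264, 0.1734]
tool_rot: [[-0.531, 0.848, -0.004], [0.848, 0.531, 0.001], [0.003, -0.002, -1.0]]
ft_force: [1.0, 0.6, 0.4]
grip_width: 0.0512
```

```bash
python3 go.py 0.5427 0.1355 0.17 135
```

```text
t 10.15 p [ 0.5406 -0.0264  0.1734] yaw 122.06 shift [0.136  0.0877 0.0036] turn -0.2259 q [-15.3  23.8  81.2   0.   75.2 -47.4] tilt [-0.0036  0.0011 -1.    ] F [1.  0.6 0.4] M [ 0.02 -0.02 -0.02] w 0.051243435526699584
```

play_rows:
  targets: "0.035 0.022 0 -0.06 0.4;0.07 0.045 0 -0.12 0.4;0.105 0.068 0 -0.19 0.4;0.13 0.084 0 -0.22 0.4;0.136 0.088 0 -0.226 0.4"

```text
time_s: 10.65
position: [0.5435, 0.1364, 0.1734]
tool_rot: [[-0.708, 0.707, -0.004], [0.707, 0.708, 0.0], [0.003, -0.002, -1.0]]
ft_force: [0.4, -0.7, -0.4]
grip_width: 0.0513
```

play_rows:
  targets: "0 0 0 0 0.4;0 0 0 0 0.4;0 0 0 0 0.4"

```text
time_s: 10.95
position: [0.5447, 0.1324, 0.1751]
tool_rot: [[-0.703, 0.711, -0.001], [0.711, 0.703, -0.0], [0.0, -0.001, -1.0]]
ft_force: [0.5, -0.4, 0.5]
grip_width: 0.0514
```

```bash
python3 go.py 0.5427 0.1355 0.17 135; python3 wr.py w10
```

```text
t 10.95 p [0.5447 0.1324 0.1751] yaw 134.69 shift [0.0036 0.0008 0.0051] turn -0.0054 q [  1.6  25.5  78.   -0.   76.5 -43.1] tilt [-8.e-04 -3.e-04 -1.e+00] F [ 0.5 -0.4  0.5] M [-0.03  0.   -0.01] w 0.05144014668227118
```

View pics/w10.png

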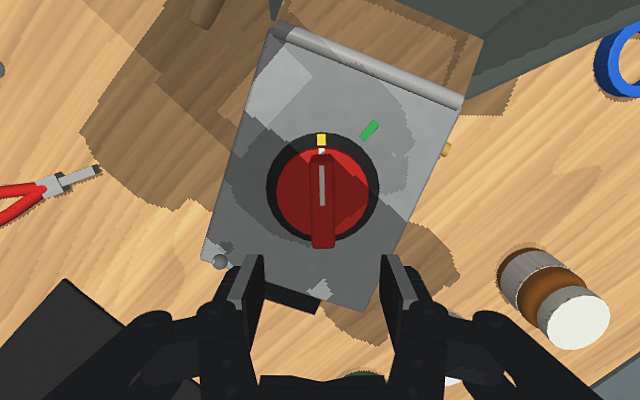

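The wrist view shows the bar upright in the image, (322,155)–(322,248), with the yellow mark at (321,140) in line with the white dot at (321,151). The green mark is at (369,130).

```bash
cat > cap.py <<'E'
import sys
from h import *
im=dict(np.load(sys.argv[1]+".npz"));H=hsv(im);h,s,v=[H[...,i].astype(int) for i in range(3)]
red=((h<8)|(h>172))&(s>150)&(v>40)
P,uv=pts(im,red,im);k=(np.hypot(P[:,0]-.542,P[:,1]-.136)<.06);P=P[k]
q=P[(P[:,2]>.099)&(P[:,2]<.11)];r=cv2.minAreaRect(q[:,:2].astype(np.float32)*1000)
(w,hh),a=r[1],r[2]
print("bar",len(q),np.array(r[0]).round(1),np.round(r[1],1),"ang",a if w>hh else a+90,"z",np.median(q[:,2]).round(4))
f=P[(P[:,2]>.065)&(P[:,2]<.08)];c,rad=cv2.minEnclosingCircle(f[:,:2].astype(np.float32));print("flange",np.round(c,4),round(rad,4),np.median(f[:,2]).round(4))
C=np.array(c)
x0,P2=None,None
for n,m,zz in [("green",(h>40)&(h<85)&(s>90),.055),("yellow",(h>20)&(h<35)&(s>170)&(v>120),.063)]:
    vv,uu=np.nonzero(m)
    Q=onplane(im,np.c_[uu,vv],zz,im)[:,:2]-C; R=np.hypot(Q[:,0],Q[:,1]); lo,hi=((.045,.07) if n=="green" else (.033,.045))
    Q=Q[(R>lo)&(R<hi)].mean(0) if ((R>lo)&(R<hi)).any() else None
    print(n,Q is not None and (np.degrees(np.arctan2(Q[1],Q[0])).round(2),np.hypot(*Q).round(4)))
E
python3 cap.py w10
```

```text
bar 1890 [541.3 135.6] [16.  59.7] ang 135.91005325317383 z 0.1031
flange [0.5416 0.1355] 0.034 0.0733
green (np.float64(96.39), np.float64(0.0559))
yellow (np.float64(135.75), np.float64(0.0381))
```

play_rows:
  targets: "0 0 0.01 0 0.5;0 0 0.03 0 0.5;0 0 0.05 0 0.5;0 0 0.05 0 0.5;0 0 0.05 0 0.5"

```text
time_s: 11.5
position: [0.5447, 0.1334, 0.1255]
tool_rot: [[-0.704, 0.71, -0.0], [0.71, 0.704, -0.0], [0.0, -0.0, -1.0]]
ft_force: [0.2, 0.7, 0.3]
grip_width: 0.0425
```

```bash
python3 go.py 0.5415 0.1355 0.077 135.9
```

```text
t 11.5 p [0.5447 0.1334 0.1255] yaw 134.78 shift [ 0.0037 -0.0008  0.0485] turn -0.0196 q [  1.7  28.5  82.   -0.   69.5 -43.1] tilt [-4.e-04 -0.e+00 -1.e+00] F [0.2 0.7 0.3] M [-0.03 -0.01 -0.02] w 0.0425253835195715
```

play_rows:
  targets: "0.003 -0.001 0.015 -0.02 0.5;0.004 -0.001 0.03 -0.02 0.5;0.004 -0.001 0.042 -0.02 0.5;0.004 -0.001 0.047 -0.02 0.5;0.004 -0.001 0.048 -0.02 0.5"

```text
time_s: 12.0
position: [0.5413, 0.1357, 0.0774]
tool_rot: [[-0.719, 0.695, -0.0], [0.695, 0.719, -0.0], [0.0, -0.0, -1.0]]
ft_force: [-0.2, 0.2, -0.1]
grip_width: 0.0429
```

play_rows:
  targets: "0 0 0 0 0.6;0 0 0 0 1;0 0 0 0 1;0 0 0 0 1;0 0 0 0 1"
  force: 100

```text
time_s: 12.5
position: [0.5415, 0.1358, 0.0783]
tool_rot: [[-0.719, 0.695, 0.001], [0.695, 0.719, -0.0], [-0.001, 0.001, -1.0]]
ft_force: [-0.6, -0.1, 5.3]
grip_width: 0.0141
```

```bash
python3 go.py 0.5415 0.1355 0.077 135.9; python3 wr.py w11
```

```text
t 12.5 p [0.5415 0.1358 0.0783] yaw 135.95 shift [-0.0002 -0.0002  0.0013] turn 0.0009 q [  1.9  31.5  85.7  -0.   62.7 -44. ] tilt [ 0.0015 -0.     -1.    ] F [-0.6 -0.1  5.3] M [-0.02  0.23 -0.02] w 0.014057444294798592
```

View pics/w11.png

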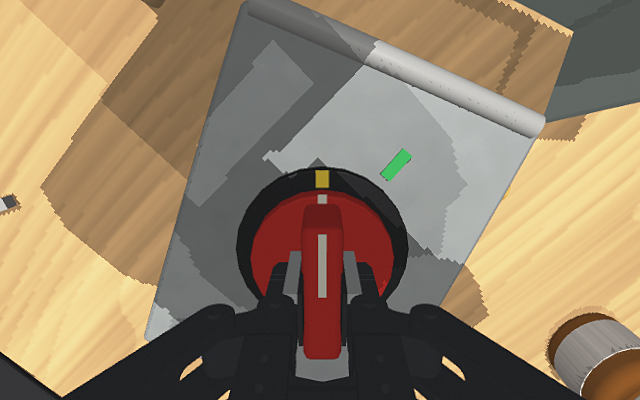

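The bar is gripped, and the yellow mark (322,178) is in line with the white dot. I'll turn clockwise, staying well short of home first.

play_rows:
  targets: "0 0 -0.001 0.07 1;0 0 -0.001 0.16 1;0 0 -0.001 0.25 1;0 0 -0.001 0.34 1;0 0 -0.001 0.42 1"

```text
time_s: 13.05
position: [0.5414, 0.1358, 0.0784]
tool_rot: [[-0.37, 0.929, 0.001], [0.929, 0.37, -0.0], [-0.0, 0.001, -1.0]]
ft_force: [2.9, -0.0, -1.3]
grip_width: 0.0144
```

```bash
python3 go.py 0.5415 0.1355 0.077 135.9
```

```text
t 13.05 p [0.5414 0.1358 0.0784] yaw 111.72 shift [-0.0003 -0.0001  0.0014] turn -0.4221 q [  1.9  31.5  85.7  -0.   62.7 -19.8] tilt [ 8.e-04 -1.e-04 -1.e+00] F [ 2.9 -0.  -1.3] M [ 0.03 -0.3   0.3 ] w 0.014368358643370749
```

The torque is 0.30 N m, as expected for the thread. I'll go on towards home (about 15° more).

play_rows:
  targets: "0 0 0 0.06 1;0 0 0 0.12 1;0 0 0 0.18 1;0 0 0 0.22 1;0 0 0 0.24 1"

```text
time_s: 13.55
position: [0.5414, 0.1359, 0.0784]
tool_rot: [[-0.141, 0.99, 0.001], [0.99, 0.141, -0.0], [-0.0, 0.001, -1.0]]
ft_force: [2.6, 0.2, -2.8]
grip_width: 0.0138
```

```bash
python3 go.py 0.5415 0.1355 0.077 135.9;python3 wr.py w12; python3 cap.py w12
```

```text
t 13.55 p [0.5414 0.1359 0.0784] yaw 98.1 shift [-0.0004  0.      0.0014] turn -0.6598 q [ 1.9 31.5 85.7 -0.  62.7 -6.2] tilt [ 8.e-04 -1.e-04 -1.e+00] F [ 2.6  0.2 -2.8] M [ 0.02 -0.39  0.34] w 0.01377840006560245
bar 4549 [548. 137.] [28.6 60. ] ang 98.54890632629395 z 0.1032
flange [0.5419 0.136 ] 0.0339 0.0733
green (np.float64(96.88), np.float64(0.0553))
yellow (np.float64(98.62), np.float64(0.0377))
```

View pics/w12.png

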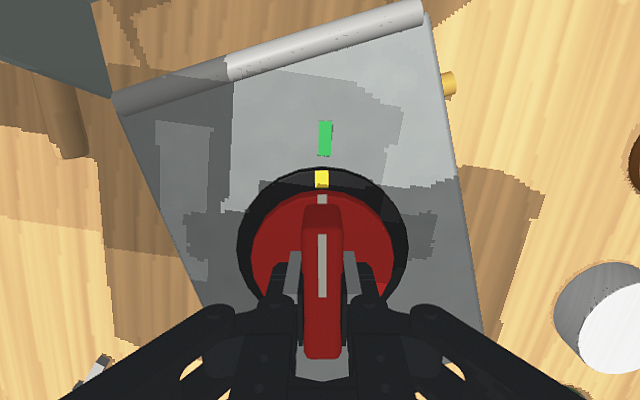

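The yellow mark is at 98.6° and green at about 96.8°, so home is nearly reached and no slip has happened. I'll take small steps with torque checks.

play_rows:
  targets: "0 0 0 0.02 1;0 0 0 0.04 1;0 0 0 0.06 1"

```text
time_s: 13.9
position: [0.5414, 0.1358, 0.0784]
tool_rot: [[-0.081, 0.997, 0.001], [0.997, 0.081, -0.0], [-0.0, 0.001, -1.0]]
ft_force: [4.9, 0.1, -5.6]
grip_width: 0.0145
```

```bash
python3 go.py 0.5415 0.1355 0.077 96.8
```

```text
t 13.9 p [0.5414 0.1358 0.0784] yaw 94.64 shift [-0.0003  0.0001  0.0014] turn -0.0376 q [ 1.9 31.5 85.7 -0.  62.7 -2.7] tilt [ 6.e-04 -1.e-04 -1.e+00] F [ 4.9  0.1 -5.6] M [ 0.12 -1.06  0.51] w 0.014498884092419973
```

play_rows:
  targets: "0 0 0 0.03 1;0 0 0 0.06 1;0 0 0 0.09 1"

```text
time_s: 14.2
position: [0.5414, 0.1358, 0.0784]
tool_rot: [[0.01, 1.0, 0.001], [1.0, -0.01, -0.0], [-0.0, 0.001, -1.0]]
ft_force: [3.5, -1.3, -1.1]
grip_width: 0.0139
```

```bash
python3 go.py 0.5415 0.1355 0.077 96.8
```

```text
t 14.2 p [0.5414 0.1358 0.0784] yaw 89.44 shift [-0.0003  0.0001  0.0014] turn -0.1284 q [ 1.9 31.5 85.7 -0.  62.7  2.5] tilt [ 7.e-04 -1.e-04 -1.e+00] F [ 3.5 -1.3 -1.1] M [-0.06 -0.74  0.41] w 0.013851686968139088
```

The torque peaked near 0.51 and has fallen to 0.41, so the clutch is slipping. I'll continue towards 0.35–0.5.

play_rows:
  targets: "0 0 0 0.04 1;0 0 0 0.08 1;0 0 0 0.12 1;0 0 0 0.16 1"

```text
time_s: 14.6
position: [0.5415, 0.1358, 0.0784]
tool_rot: [[0.17, 0.985, 0.001], [0.985, -0.17, 0.0], [0.0, 0.001, -1.0]]
ft_force: [4.7, 1.3, -6.8]
grip_width: 0.0141
```

```bash
python3 go.py 0.5415 0.1355 0.077 96.8
```

```text
t 14.6 p [0.5415 0.1358 0.0784] yaw 80.22 shift [-0.0003  0.0001  0.0014] turn -0.2894 q [ 1.9 31.5 85.7  0.  62.7 11.7] tilt [ 8.e-04  1.e-04 -1.e+00] F [ 4.7  1.3 -6.8] M [ 0.16 -0.78  0.09] w 0.014118531595239384
```

play_rows:
  targets: "0 0 0 0.04 1;0 0 0 0.08 1;0 0 0 0.12 1"

```text
time_s: 14.9
position: [0.5415, 0.1358, 0.0784]
tool_rot: [[0.287, 0.958, 0.001], [0.958, -0.287, 0.0], [0.0, 0.001, -1.0]]
ft_force: [3.7, 0.0, -3.6]
grip_width: 0.0142
```

```bash
python3 go.py 0.5415 0.1355 0.077 96.8;python3 wr.py w13; python3 cap.py w13
```

```text
t 14.9 p [0.5415 0.1358 0.0784] yaw 73.32 shift [-0.0003  0.0001  0.0014] turn -0.4099 q [ 1.9 31.5 85.7  0.  62.7 18.6] tilt [ 8.e-04  3.e-04 -1.e+00] F [ 3.7  0.  -3.6] M [ 0.1  -0.91 -0.06] w 0.014237472312577552
bar 4567 [542.  136.2] [59.9 15.9] ang 72.86585235595703 z 0.1032
flange [0.5421 0.1359] 0.0338 0.0733
green (np.float64(97.28), np.float64(0.0555))
yellow (np.float64(97.3), np.float64(0.0367))
```

View pics/w13.png

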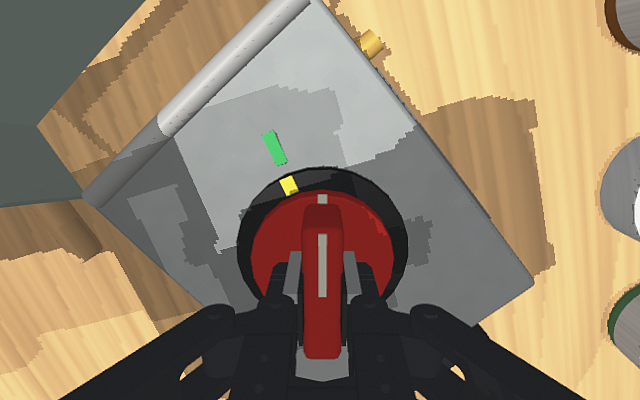

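Yellow lines up with green at about 97°. The cap is 24° (0.42 rad) past it, and the torque has changed sign to a pull. About 6° more reaches the notch.

play_rows:
  targets: "0 0 0 0.03 1;0 0 0 0.06 1;0 0 0 0.085 1;0 0 0 0.1 1;0 0 0 0.1 1"

```text
time_s: 15.45
position: [0.5415, 0.1358, 0.0784]
tool_rot: [[0.379, 0.925, 0.001], [0.925, -0.379, 0.0], [0.0, 0.001, -1.0]]
ft_force: [5.0, -0.4, -5.5]
grip_width: 0.0144
```

```bash
python3 go.py 0.5415 0.1355 0.077 96.8;python3 wr.py w14; python3 cap.py w14
```

```text
t 15.45 p [0.5415 0.1358 0.0784] yaw 67.71 shift [-0.0003  0.0001  0.0014] turn -0.5077 q [ 1.9 31.5 85.7  0.  62.7 24.2] tilt [ 8.e-04  2.e-04 -1.e+00] F [ 5.  -0.4 -5.5] M [ 0.02 -0.97 -0.23] w 0.014369201418638658
bar 4561 [542.2 136. ] [59.7 15.8] ang 67.7813491821289 z 0.1031
flange [0.5421 0.1359] 0.0338 0.0732
green (np.float64(97.34), np.float64(0.0554))
yellow (np.float64(96.74), np.float64(0.0366))
```

play_rows:
  targets: "0 0 0 0.01 1;0 0 0 0.02 1;0 0 0 0.02 1"

```text
time_s: 15.8
position: [0.5415, 0.1358, 0.0785]
tool_rot: [[0.397, 0.918, 0.001], [0.918, -0.397, 0.0], [0.0, 0.001, -1.0]]
ft_force: [5.8, 0.4, -4.7]
grip_width: 0.0142
```

```bash
python3 go.py 0.5415 0.1355 0.077 96.8;python3 wr.py w15; python3 cap.py w15
```

```text
t 15.8 p [0.5415 0.1358 0.0785] yaw 66.61 shift [-0.0003  0.0001  0.0015] turn -0.527 q [ 1.9 31.5 85.7  0.  62.7 25.3] tilt [ 9.e-04  0.e+00 -1.e+00] F [ 5.8  0.4 -4.7] M [ 0.01 -0.95  0.15] w 0.01418257955416896
bar 4563 [542.2 136.1] [59.9 16. ] ang 66.74127960205078 z 0.1032
flange [0.5422 0.136 ] 0.0338 0.0733
green (np.float64(97.4), np.float64(0.0553))
yellow (np.float64(96.61), np.float64(0.0365))
```

The torque changed sign again, from −0.23 to +0.15, with the cap 30° past the mark, so it sits in the notch. I'll release and retreat straight up.

play_rows:
  targets: "0 0 0 0 0.7;0 0 0 0 0.5;0 0 0 0 0.5;0 0 -0.005 0 0.5;0 0 -0.015 0 0.5"

```text
time_s: 16.35
position: [0.5407, 0.1358, 0.0936]
tool_rot: [[0.397, 0.918, -0.001], [0.918, -0.397, -0.0], [-0.001, -0.001, -1.0]]
ft_force: [0.0, 1.0, -0.9]
grip_width: 0.0424
```

play_rows:
  targets: "0 0 -0.03 0 0.5;0 0 -0.06 0 0.5;0 0 -0.09 0 0.5;0 0 -0.1 0 0.5;0 0 -0.1 0 0.5"

```text
time_s: 16.85
position: [0.5415, 0.1359, 0.1951]
tool_rot: [[0.397, 0.918, 0.003], [0.918, -0.397, 0.0], [0.001, 0.003, -1.0]]
ft_force: [-0.6, -0.0, -1.1]
grip_width: 0.0424
```

```bash
python3 go.py 0.5415 0.1355 0.077 96.8;python3 wr.py w16; python3 cap.py w16
```

```text
t 16.85 p [0.5415 0.1359 0.1951] yaw 66.63 shift [-0.0005 -0.0002  0.1181] turn -0.5266 q [ 1.9 24.2 76.7  0.  78.9 25.3] tilt [ 3.2e-03  1.0e-04 -1.0e+00] F [-0.6 -0.  -1.1] M [-0.    0.01  0.02] w 0.0424202588535509
bar 1570 [541.8 136.1] [59.5 15.7] ang 67.14997863769531 z 0.103
flange [0.5418 0.1358] 0.0341 0.0733
green (np.float64(96.92), np.float64(0.0555))
yellow (np.float64(96.24), np.float64(0.0389))
```

View pics/w16.png

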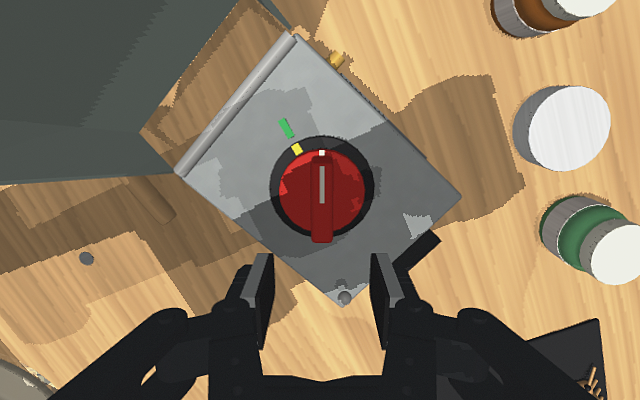

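The white dot (321,152) is about 29° clockwise of the yellow mark (297,149), which is in line with green: one click. I'll do a last overall check.

play_rows:
  targets: "-0.02 0 -0.02 0 0.5;-0.05 0 -0.04 0 0.5;-0.08 0 -0.05 0 0.5;-0.1 0 -0.05 0 0.5;-0.1 0 -0.05 0 0.5"

```text
time_s: 17.4
position: [0.5005, 0.0425, 0.2424]
tool_rot: [[0.399, 0.917, -0.002], [0.917, -0.399, 0.0], [-0.001, -0.002, -1.0]]
ft_force: [-0.3, 0.2, -0.0]
grip_width: 0.042
```

```bash
python3 wr.py s17 scene
```

```text
(no output)
```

View pics/s17.png

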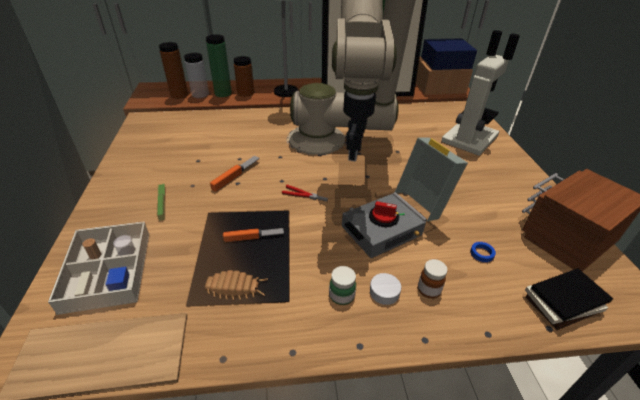

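The scene shows the cover open (430,180), the blade flat on the mat (253,235), the specimen and the other things in their places, and the gripper touching nothing. I'll hand the job in.

```bash
python3 -c "
from rig import env; print(env.close_job())"
```

```text
the job is handed in; nothing more can be done
None
```

The cover is open, the blade is back on the mat, and the red cap stopped at its first click. I handed the job in at about 17.5 s, and it reported no verdict.

- **Cover:** I slid the smaller orange-handled blade about 13 mm under the yellow lip and lifted until the latch let go. The vertical force read about 10 N during the lift and then fell to zero. The last scene picture shows the cover open and leaning back.
- **Blade:** I laid it back flat at its original spot on the mat. The last picture shows it there.
- **Cap:**
  - I turned it clockwise, with about 0.3 N m on the thread.
  - At home the clutch slipped at about 0.51 N m. The torque then became a pull and changed sign again at about 0.52 rad, where I stopped.
  - With the gripper clear, the white dot is about 29° past the yellow mark. The yellow mark lines up with the green one to within about 1°.
- **Other things:** By eye in the last picture, the specimen and the other things look unmoved, and the gripper touches nothing.

No checks failed. The lift force read about 10 N where 4 to 5 N was stated, taken while the arm was still moving.

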